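Prove the test pump's emergency stop: latch, twist free, reset

TASK

Carry out the emergency-stop check on the grey stop station, using only the fingertips and without gripping or lifting anything: push the red mushroom button straight down until it latches, and take the fingers off it so that it is seen to stay down by itself. Then push one of its lobes round clockwise (seen from above) until it unlatches and springs back up and, only once it is up, push the blue reset button fully in and let it come out again. Leave the green start button unpressed and everything else on the bench where it is.

Things in the scene. Friction and masses are not known exactly. Their poses are not given: they have to be found in the camera images.
- stop_station: fixed grey control station on a dark mat: 112 mm deep (x, away from its operator), 240 mm wide (y), 58 mm tall; origin at the centre of its underside. On its flat top (deck), along y: the red mushroom at +72 mm on a flush yellow disc of 42 mm radius, and two push buttons at -18 and -80 mm, blue and green in either order. A 62 mm tall aerial stub stands behind its rear at y = -85 mm
- stop_top (a point): top centre of the red mushroom head, on its vertical axis, 46 mm above the deck when up. The head is a domed hub of 22 mm radius with three lobes 120 degrees apart. When up, the hub spans 20 to 46 mm above the deck and the lobes 20 to 38 mm; all is 8 mm lower when latched. Below it is a black collar of 21 mm radius, 10 mm tall; the deck round it is free
- stop_lobe (a point): a point inside one lobe, 26 mm from the mushroom's axis and 17 mm below the top of the head; it moves and turns with the head, so its direction from stop_top is that lobe's direction (the others at +120 and -120 degrees). Each lobe is 19 mm wide with straight radial flanks and a round end 36 mm from the axis; between lobes there is room for a fingertip beside the hub
- stop_press (a joint): how far the mushroom is pushed down, m: 0 up; it latches once pushed beyond about 8.3 mm, then rests at about 8 mm when let go; hard stop at 10.5 mm. The spring pushes up with 3 N at 0 and 6 N at 8 mm, and the latch adds some 2 N on the way
- stop_twist (a joint): turn of the mushroom head, rad, positive clockwise seen from above: 0 at rest, stop at 0.9. A light spring turns it back to 0 (about 0.04 N m at 0, 0.085 N m at 0.9). Turning it past about 0.6 frees the latch and the head springs up, even while still held turned
- reset_top (a point): top centre of the blue push button, 28 mm across, 22 mm above the deck when out; its aluminium bezel is 44 mm across and 12 mm tall
- reset (a joint): how far the blue reset button is pushed in, m: 0 out, 0.005 fully in; spring of 1.5 N at 0 and 5 N fully in, springs out when let go
- start_top (a point): top centre of the green start button, of the same make as the blue one
- start (a joint): how far the green start button is pushed in, m: 0 out, 0.005 fully in; it must not be pressed
- thread_tape: loose roll of yellow thread tape with a white flange, 52 mm across, 13 mm tall, lying on the mat; bystander, origin at its underside
- capped_fitting: loose small steel fitting with a blue cap, 23x25x42 mm, standing on the mat; bystander, origin at its underside
- tee_fitting: loose light grey pipe tee, 39x56x19 mm, lying on the mat; bystander, origin at its underside
- white_gauge: loose white dial gauge lying face up, 85x69x21 mm, on the bench left of the mat; bystander, origin at its underside
- ring_tin: loose round tin, 70 mm across, 26 mm tall, on the bench left of the mat; bystander, origin at its underside
- mug: loose cream mug, 78 mm across plus handle, 101 mm tall, on the bench left of the mat; bystander, origin at its underside
- hex_plug: loose brass plug, 26x26x31 mm, standing right of the station; bystander, origin at its underside

How it is judged:
On the way, in this order (a step that is already met when the one before it is completed fails the run):
1. the mushroom stays latched down with nothing touching it (value of joint stop_press above 0.006 m and contact force between each of the fingers, the arm and stop_twist below 0.05 N), for 0.2 s.
2. the latched mushroom is turned clockwise (value of joint stop_twist above 0.3 rad and value of joint stop_press above 0.005 m).
3. the mushroom has sprung up again (value of joint each of stop_press, reset below 0.0015 m), for 0.1 s.
4. the blue reset button is pushed fully in (value of joint reset above 0.0038 m and value of joint stop_press below 0.0015 m), for 0.05 s.
At the end, for the whole second after the job is handed in: the mushroom is fully up (within 1.5 mm) and turned back to rest (within 0.1 rad), the blue and green buttons are both out (within 1 mm), and no bystander has been moved by more than 15 mm (value of joint stop_press below 0.0015 m and value of joint stop_twist below 0.1 rad and value of joint each of reset, start below 0.001 m and distance of each of thread_tape, capped_fitting, tee_fitting, white_gauge, ring_tin, mug, hex_plug from where it was at the start of the episode below 0.015 m); the robot touches nothing.
It fails at once if the green start button is pressed (more than 1.5 mm) (value of joint start above 0.0015 m).
It fails at once if the blue reset button is pressed (more than 1.5 mm) while the mushroom is down (value of joint reset above 0.0015 m and value of joint stop_press above 0.003 m).
It fails at once if the mushroom is gripped or rammed (more than 35 N from the fingers) (contact force between the fingers and stop_twist above 35 N).
It fails at once if a bystander is lifted, carried or pushed away (more than 15 mm) (distance of any of thread_tape, capped_fitting, tee_fitting, white_gauge, ring_tin, mug, hex_plug from where it was at the start of the episode above 0.015 m).
It also fails if it takes over 48 s, if anything falls off the work surface, if the arm or the gripper's body presses on something with over 40 N, if the wrist force passes 120 N, or if a joint passes its speed limit or range.

ROBOT

A 6-joint arm with a two-finger parallel gripper is mounted at the origin on the work surface; the furniture and walls round the work are solid. World frame = base frame: x ahead of the robot, y to its left, z up, the work surface at z = 0. Lengths are in m, angles in rad, forces in N, time in s.
With the tool pointing down it reaches from about 0.25 to 0.775 m from the base axis. Payload 4 kg.
Tool frame: the origin (TCP) lies at the very end of the fingers, on their centre line; the grasp point (between the pads) lies 19 mm behind it; z points along the fingers, y is the line along which they close (so a half turn about z gives the same grasp; the last joint's range is limited). The gripper opens to 94 mm and grips with 3 to 60 N. Pads are 16 mm wide; open, the fingers measure 119 mm over their backs; the gripper's body (75 mm by 177 mm) begins 78 mm behind the grasp point.
Start: joints at [1.179, 0.087, 1.371, -0, 1.684, -0.103], TCP at [0.157, 0.527, 0.206] pointing down, gripper open.
Joint ranges: [-3.1, 3.1], [-0.76, 2.03], [0.27, 2.55], [-1.08, 4.22], [0.17, 2.65], [-2.57, 2.57]. Speed limits (rad/s): [2.79, 2.79, 3.14, 3.14, 3.14, 3.14].

INTERFACE

Orientations are given as [roll, pitch, yaw] about the fixed x, y, z axes, in that order (R = Rz(yaw) Ry(pitch) Rx(roll)).
In Python, from bench import robot gives the robot as it stands. The module is installed in compiled form; this text tells all that it offers.
- The arm moves only by the tool move_arm, never from a script. Its argument "deltas" is one flat list of numbers, 7 for each row, row after row: the turn, a rotation vector about the tool's x, y, z in rad, then the shift along the tool's x, y, z in cm, then the closure, from -1 (fully open) to 1 (shut). A call has 1 to 8 rows; each row is the pose to reach, as a shift and turn from the pose commanded when the call began, along the tool's axes at that moment; what a row does not reach only later rows make up. A row lasts 1/10 s, in which the tool goes at most 50 mm and 8.59 degrees, less where a joint would pass 70% of its speed; a pose out of reach is approached as far as the arm can. A call with a gripper value outside its range is refused whole. The fingers move at their own pace and stop on an object; the grip force is fixed at half the most. Time passes only in rows, so rows that repeat a pose let the fingers close. It gives the time, the measured TCP pose, the force, the opening and the grip force at its end, in the units of the state.
- robot.get_obs(): the state, without advancing time (a new reading comes with each control period).
- robot.snapshot(name): name is "scene" or "top" or "wrist"; returns a dict with "image" (480x640x3 uint8, red, green, blue), "depth" (480x640 float32, m along the optical axis (not along the pixel's ray), 0 where there is no reading), "fov_y" (degrees; the focal length in pixels is half the picture's height over the tangent of half this angle, whatever the lens; pixels are square), "cx", "cy" (the principal point, pixels), "origin" and "orientation" of the camera in the world; the wrist camera has in their place "T_tool_cam" (4x4, takes a point from camera to tool coordinates, whose origin is the TCP and whose axes are the flange's). Camera axes: x right, y up, looking along -z (the intrinsics and any distortion apply to the point x, -y, -z); pixel columns grow to the right and rows downward; lengths in m; the calibration is good to about 2 mm. A picture is of the moment at which its call begins: read the wrist's pose just before it.
- robot.close_job(): hands the job in; it is judged then, once.
The state is a dict: "time": time; "joint_positions": joint angles; "qvel": joint speeds; "joint_torque": joint torques, N m; "tool_pos": TCP position; "ee_rot": TCP orientation; "wrist_force": force on the tool from outside, world axes, zero at the start; "wrist_torque": the same for the moment, N m; "width": finger opening in m; "finger_force": force on a finger pad.
Only numpy, scipy, OpenCV 4.12 (cv2) and the standard library are available. Lean on these libraries where they do the work, as an engineer would, in place of code of your own. Each camera call takes 0.05 s, during which the arm holds its last target. There are 200 camera calls.

## Working session

There is one attempt and no reset: what is moved stays moved. The work goes in short steps, Python scripts to look and compute and a tool call to move; the robot and the scene stay as the last step left them, time stands still between calls to the robot, and variables do not carry over. Pictures are saved under pics/ and viewed, at most 10 in all, crops included, and the job is handed in when it is done.

Besides the shell and the picture viewer there is one more tool, called after ">>>" as name(argument=value, ...) on one line, values as JSON. move_arm: Moves the arm, as the interface text tells. Its arguments: {"type":"object","properties":{"deltas":{"type":"array","items":{"type":"number"}}},"required":["deltas"]}

```bash
mkdir -p pics; cat > h.py <<'E'
import numpy as np, cv2, pickle
from scipy.spatial.transform import Rotation as R
from bench import robot
def snap(n):
    o=robot.get_obs(); s=robot.snapshot(n)
    if n=="wrist":
        T=np.eye(4); T[:3,:3]=R.from_euler('xyz',o["ee_rot"]).as_matrix(); T[:3,3]=o["tool_pos"]
        C=T@np.array(s["T_tool_cam"])
        s["Rm"],s["o"]=C[:3,:3],C[:3,3]
    else:
        s["o"]=np.array(s["origin"]); q=np.array(s["orientation"])
        s["Rm"]=q if q.shape==(3,3) else (R.from_euler('xyz',q).as_matrix() if q.size==3 else None)
    s["f"]=240/np.tan(np.radians(s["fov_y"])/2)
    return s
def world(s):
    v,u=np.mgrid[:480,:640]; d=s["depth"]
    P=np.stack([(u-s["cx"])/s["f"]*d,-(v-s["cy"])/s["f"]*d,-d],-1)
    return P@s["Rm"].T+s["o"]
def ray(s,u,v,z):
    r=s["Rm"]@np.array([(u-s["cx"])/s["f"],-(v-s["cy"])/s["f"],-1]); return s["o"]+r*(z-s["o"][2])/r[2]
def save(s,n): cv2.imwrite("pics/"+n,s["image"][:,:,::-1])
E
python3 - <<'E'
from h import *
print({k:np.round(v,3) if not isinstance(v,str) else v for k,v in robot.get_obs().items()})
for n in("top","scene"):
    s=snap(n); print({k:v for k,v in s.items() if k not in("image","depth")}); save(s,n+".png")
    W=world(s); pickle.dump(s,open(n+".pkl","wb"))
    h=cv2.cvtColor(s["image"],cv2.COLOR_RGB2HSV); H,S,V=h[...,0],h[...,1],h[...,2]
    for c,m in dict(red=((H<8)|(H>172)),yel=(H>20)&(H<34),green=(H>45)&(H<85),blue=(H>95)&(H<125)).items():
        m=(m&(S>120)&(V>60)).astype(np.uint8)
        k,l,st,ce=cv2.connectedComponentsWithStats(m)
        for i in range(1,k):
            if st[i,4]>40:
                w=W[(l==i)&(s["depth"]>0)]; print(n,c,st[i,4],ce[i].round(1),np.median(w,0).round(3) if len(w) else None, np.percentile(w[:,2],[5,98]).round(3) if len(w) else None)
E
```

```text
{'time': np.float64(0.0), 'joint_positions': array([ 1.179,  0.088,  1.372,  0.   ,  1.684, -0.103]), 'qvel': array([-0.002,  0.   , -0.001, -0.001,  0.   , -0.002]), 'joint_torque': array([-1.0000e-03, -3.4019e+01, -3.0242e+01,  7.2000e-02,  3.3000e-02,
       -0.0000e+00]), 'tool_pos': array([0.156, 0.527, 0.204]), 'ee_rot': array([-3.139, -0.   ,  2.853]), 'wrist_force': array([-0.114,  0.917, -0.89 ]), 'wrist_torque': array([-0.004, -0.002,  0.024]), 'finger_force': np.float64(0.0), 'width': np.float64(0.094)}
{'fov_y': 54.4850878862998, 'cx': 323.85946605647644, 'cy': 235.6354504940483, 'origin': array([0.39224856, 0.03104059, 1.01061176]), 'orientation': array([ 0.06672057,  0.00733656, -1.56298561]), 'o': array([0.39224856, 0.03104059, 1.01061176]), 'Rm': array([[ 0.00781043,  0.99774839, -0.06661187],
       [-0.99994258,  0.00730415, -0.00784069],
       [-0.00733649,  0.06666928,  0.99774816]]), 'f': np.float64(466.1378050962818)}
top red 452 [327.4 249.6] [0.429 0.03  0.104] [0.098 0.11 ]
top red 44 [509.8 262.9] [ 0.403 -0.339  0.062] [0.05  0.075]
top red 111 [453.4 279.
[... 807 characters left out ...]
15 [195.9 217.7] [ 0.375 -0.213  0.104] [0.093 0.143]
scene red 472 [313.7 235.1] [0.441 0.03  0.101] [0.086 0.109]
scene red 48 [127.6 231.8] [ 0.391 -0.355  0.097] [0.085 0.116]
scene yel 74 [298.1 238.4] [ 0.417 -0.003  0.063] [0.061 0.098]
scene yel 317 [317.5 250. ] [0.452 0.038 0.063] [0.06  0.067]
scene yel 76 [138.5 251.7] [ 0.436 -0.334  0.085] [0.056 0.109]
scene green 122 [296.1 271.6] [ 0.511 -0.012  0.082] [0.076 0.086]
scene blue 6751 [81.4 21.9] [ 0.271 -0.332  0.484] [0.451 0.54 ]
scene blue 436 [226.2  39.7] [-0.419 -0.177  0.003] [-0.001  0.007]
scene blue 77 [262.3 229.4] [ 0.37  -0.079  0.044] [0.034 0.048]
scene blue 137 [283.1 296.1] [ 0.565 -0.041  0.082] [0.077 0.085]
```

View pics/top.png

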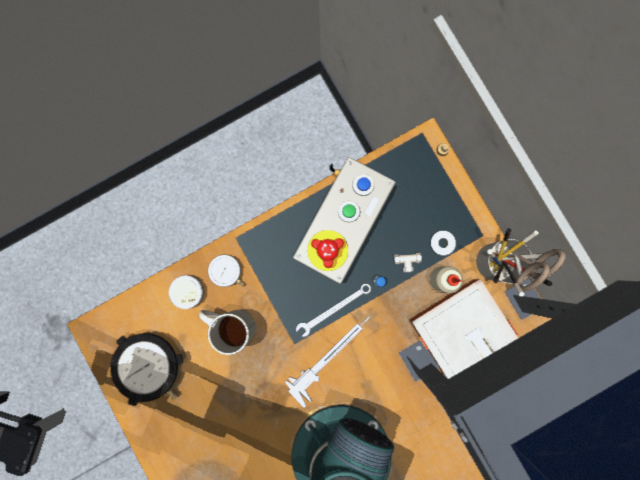

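View pics/scene.png

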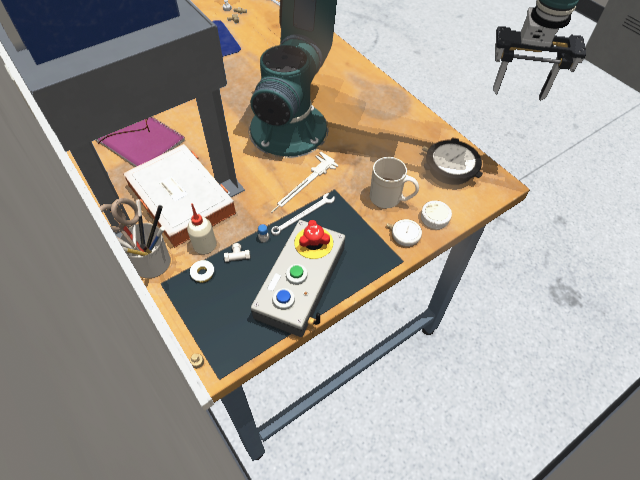

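The top view shows the station with the red mushroom at (327,250), green at (349,211) and blue at (363,184). The scene view agrees: mushroom at (314,235), blue at (283,296). The aerial is on the +x/+y side, so blue is the far button (-80 mm). The 3D distances match the given sizes. I'll go above the mushroom with the fingers shut.

>>> move_arm(deltas=[0, 0, 0, 0, 0, -5, 1, 0, 0, 0, 0, 0, -10, 1, 0, 0, 1.2, -40.5, -39.9, -12, 1, 0, 0, 1.2, -40.5, -39.9, -12, 1, 0, 0, 1.2, -40.5, -39.9, -12, 1, 0, 0, 1.2, -40.5, -39.9, -12, 1, 0, 0, 1.2, -40.5, -39.9, -12, 1, 0, 0, 1.2, -40.5, -39.9, -12, 1])

```text
time: 0.9
tool_pos: [0.3017, 0.2628, 0.3157]
ee_rot: [-3.141, 0.0, 1.947]
wrist_force: [0.5, -0.1, -0.8]
width: 0.0329
finger_force: 0.0
```

>>> move_arm(deltas=[0, 0, 0.3, -26.4, 3.4, 1, 1, 0, 0, 0.3, -26.4, 3.4, 1, 1, 0, 0, 0.3, -26.4, 3.4, 1, 1, 0, 0, 0.3, -26.4, 3.4, 1, 1, 0, 0, 0.3, -26.4, 3.4, 1, 1, 0, 0, 0.3, -26.4, 3.4, 1, 1, 0, 0, 0.3, -26.4, 3.4, 1, 1, 0, 0, 0.3, -26.4, 3.4, 1, 1])

```text
time: 1.7
tool_pos: [0.4311, 0.0326, 0.3056]
ee_rot: [-3.14, -0.001, 1.652]
wrist_force: [0.0, 1.0, -0.1]
width: -0.0001
finger_force: 0.0
```

```bash
python3 - <<'E'
from h import *
o=robot.get_obs(); print(o["tool_pos"],o["ee_rot"],o["width"],o["joint_positions"].round(3))
s=snap("wrist"); print(s["T_tool_cam"],s["fov_y"],s["o"]); save(s,"w1.png"); pickle.dump(s,open("w1.pkl","wb"))
W=world(s)
h=cv2.cvtColor(s["image"],cv2.COLOR_RGB2HSV); H,S,V=h[...,0],h[...,1],h[...,2]
for c,m in dict(red=((H<8)|(H>172)),yel=(H>20)&(H<34),green=(H>45)&(H<85),blue=(H>95)&(H<125)).items():
    m=(m&(S>120)&(V>60)).astype(np.uint8)
    k,l,st,ce=cv2.connectedComponentsWithStats(m)
    for i in range(1,k):
        if st[i,4]>200:
            w=W[(l==i)&(s["depth"]>0)]; print(c,st[i],ce[i].round(1),np.median(w,0).round(4),w[:,:2].mean(0).round(4), np.percentile(w[:,2],[5,50,98]).round(3))
E
```

```text
[0.43112027 0.03257658 0.30563204] [-3.14045954e+00 -8.21018845e-04  1.65219395e+00] -0.00011272574484374532 [-5.600e-02 -1.730e-01  1.424e+00  1.000e-03  1.891e+00 -1.380e-01]
[[-6.83651473e-05  9.61979684e-01  2.73121004e-01  7.98667737e-02]
 [ 9.99999969e-01  3.64616629e-07  2.49026587e-04  8.17206835e-04]
 [ 2.39458933e-04  2.73121012e-01 -9.61979654e-01 -1.79883781e-01]
 [ 0.00000000e+00  0.00000000e+00  0.00000000e+00  1.00000000e+00]] 61.53095439545472 [0.42565615 0.11211471 0.4855803 ]
red [ 285  179   59   64 2071] [319.5 209.7] [0.4303 0.0344 0.1031] [0.4279 0.0347] [0.097 0.103 0.108]
yel [367  12  26  50 485] [379.9  36.6] [0.4793 0.2102 0.0007] [0.4791 0.2115] [-0.001  0.001  0.003]
yel [ 281  166   79   77 2464] [321.1 198.8] [0.4251 0.0436 0.0637] [0.4287 0.0385] [0.062 0.064 0.066]
yel [172 213  37  21 336] [190.8 220.9] [ 0.2715 -0.0118  0.0009] [ 0.2714 -0.0126] [-0.     0.001  0.003]
yel [141 229  37  17 264] [159.8 238.3] [ 0.2331 -0.0387  0.0006] [ 0.2325 -0.0382] [-0.001  0.001  0.002]
yel [477 343  44  51 642] [501.8 372.3] [ 6.977e-01 -1.965e-01  1.000e-04] [ 0.6965 -0.1926] [-0.001  0.     0.002]
green [379 241  26  25 500] [391.7 253. ] [ 0.5071 -0.0091  0.0822] [ 0.507  -0.0092] [0.08  0.082 0.084]
blue [426 270  26  25 495] [438.3 282.5] [ 0.5609 -0.0379  0.082 ] [ 0.561  -0.0381] [0.079 0.082 0.084]
blue [251 278  20  20 311] [260.4 287.6] [ 0.3662 -0.0752  0.0449] [ 0.3659 -0.0764] [0.036 0.045 0.047]
```

View pics/w1.png

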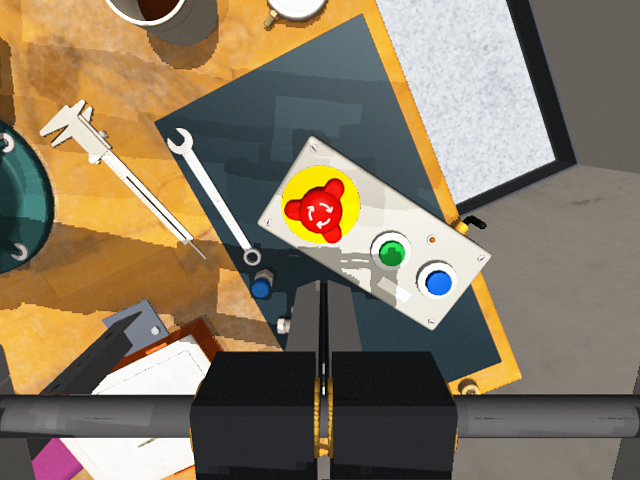

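The wrist view shows the mushroom at (320,210) with lobes towards (335,185), (292,210) and (333,236). Green is at (392,253) and blue at (438,283). Next I'll measure the lobe directions.

```bash
python3 - <<'E'
from h import *
s=pickle.load(open("w1.pkl","rb"))
h=cv2.cvtColor(s["image"],cv2.COLOR_RGB2HSV); H,S,V=h[...,0],h[...,1],h[...,2]
m=(((H<8)|(H>172))&(S>120)&(V>60)); m[:170]=0;m[250:]=0;m[:,:270]=0;m[:,360:]=0
v,u=np.nonzero(m)
P=np.array([ray(s,a,b,.095) for a,b in zip(u,v)])[:,:2]
print("axis by red at .095",P.mean(0))
c=np.array([.4277,.0335])
for c in (c,P.mean(0)):
    d=P-c; r=np.hypot(*d.T); a=np.degrees(np.arctan2(d[:,1],d[:,0]))
    print("max r",r.max()); f=r>27
    print(np.histogram(a[f],bins=np.arange(-180,181,15))[0])
    z=np.exp(3j*np.radians(a[f])).sum(); print("lobe dir mod 120:",np.degrees(np.angle(z))/3)
    f=(r>.027); z=np.exp(3j*np.radians(a[f])).sum(); print(np.histogram(a[f],bins=np.arange(-180,181,15))[0],np.degrees(np.angle(z))/3)
y=((H>20)&(H<34)&(S>120)).astype(np.uint8); y[:160]=0;y[250:]=0;y[:,:275]=0;y[:,365:]=0
k=(y|m).astype(np.uint8); cn=max(cv2.findContours(k,0,2)[0],key=cv2.contourArea); e=cv2.fitEllipse(cv2.convexHull(cn))
print(e, ray(s,*e[0],.061))
for p in((391.7,253),(438.3,282.5)): print(ray(s,*p,.0825))
E
```

```text
axis by red at .095 [0.42792593 0.03313531]
max r 0.036802037057452774
[0 0 0 0 0 0 0 0 0 0 0 0 0 0 0 0 0 0 0 0 0 0 0 0]
lobe dir mod 120: 0.0
[58 20  0  0  0  0  2 64 70 12  0  0  0  0  6 54 59  5  0  0  0  0  1 43] -57.93274472715831
max r 0.03637327057945505
[0 0 0 0 0 0 0 0 0 0 0 0 0 0 0 0 0 0 0 0 0 0 0 0]
lobe dir mod 120: 0.0
[60 17  0  0  0  0  2 61 67 10  0  0  0  0  4 53 62  7  0  0  0  0  2 47] -57.99662739067289
((320.3012390136719, 204.3021697998047), (77.91734313964844, 78.83998107910156), 131.06495666503906) [0.42845224 0.03237472 0.061     ]
[ 0.50697471 -0.00903402  0.0825    ]
[ 0.56087067 -0.03781644  0.0825    ]
```

>>> move_arm(deltas=[0, 0, 0, 0, -0.3, 5, 1, 0, 0, 0, 0, -0.3, 10, 1, 0, 0, 0, 0, -0.3, 14, 1, 0, 0, 0, 0, -0.3, 17, 1, 0, 0, 0, 0, -0.3, 18.3, 1, 0, 0, 0, 0, -0.3, 18.8, 1, 0, 0, 0, 0, -0.3, 18.8, 1, 0, 0, 0, 0, -0.3, 18.8, 1])

```text
time: 2.55
tool_pos: [0.4298, 0.0324, 0.1201]
ee_rot: [3.138, 0.0, 1.653]
wrist_force: [0.5, 1.1, -0.6]
width: 0.0005
finger_force: 0.0
```

```bash
python3 - <<'E'
from h import *
o=robot.get_obs(); print(o["tool_pos"],o["ee_rot"],o["wrist_force"],o["time"])
s=snap("wrist");save(s,"w2.png")
E
```

```text
[0.42978046 0.03240308 0.12011364] [3.13777040e+00 4.34201978e-04 1.65338395e+00] [ 0.46692916  1.10064159 -0.60332178] 2.55
```

View pics/w2.png

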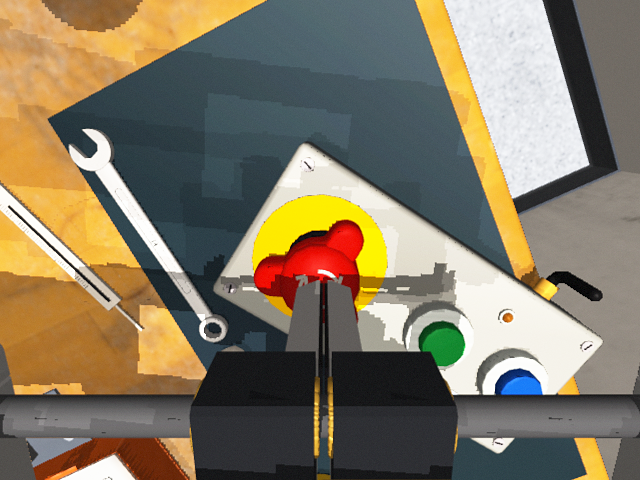

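The tip (323,285) sits over the dome of the mushroom. Pressing down slowly while watching the force.

>>> move_arm(deltas=[0, 0, 0, 0, -0.1, 0.5, 1, 0, 0, 0, 0, -0.1, 1.0, 1, 0, 0, 0, 0, -0.1, 1.2, 1, 0, 0, 0, 0, -0.1, 1.4, 1, 0, 0, 0, 0, -0.1, 1.5, 1, 0, 0, 0, 0, -0.1, 1.5, 1])

```text
time: 3.2
tool_pos: [0.4277, 0.032, 0.1042]
ee_rot: [3.141, 0.0, 1.653]
wrist_force: [-1.5, 0.5, 5.6]
width: 0.0006
finger_force: 2.8
```

>>> move_arm(deltas=[0, 0, 0, 0, 0, 0.2, 1, 0, 0, 0, 0, 0, 0.4, 1, 0, 0, 0, 0, 0, 0.5, 1, 0, 0, 0, 0, 0, 0.5, 1])

```text
time: 3.6
tool_pos: [0.4277, 0.032, 0.0987]
ee_rot: [3.141, 0.0, 1.653]
wrist_force: [-1.1, -0.8, 5.4]
width: 0.0007
finger_force: 2.7
```

>>> move_arm(deltas=[0, 0, 0, 0, 0, 0.1, 1, 0, 0, 0, 0, 0, 0.2, 1, 0, 0, 0, 0, 0, 0.2, 1])

```text
time: 3.9
tool_pos: [0.4277, 0.032, 0.0968]
ee_rot: [3.141, 0.0, 1.653]
wrist_force: [-1.3, -0.0, 6.4]
width: 0.0004
finger_force: 3.0
```

>>> move_arm(deltas=[0, 0, 0, 0, 0, 0.1, 1, 0, 0, 0, 0, 0, 0.2, 1, 0, 0, 0, 0, 0, 0.2, 1])

```text
time: 4.2
tool_pos: [0.428, 0.032, 0.0964]
ee_rot: [3.14, 0.0, 1.653]
wrist_force: [-3.9, 0.3, 13.3]
width: 0.0006
finger_force: 6.1
```

The force is rising as at the hard stop. Lift off and look.

>>> move_arm(deltas=[0, 0, 0, 0, 0, -1, 1, 0, 0, 0, 0, 0, -4, 1, 0, 0, 0, 0, 0, -8, 1, 0, 0, 0, 0, 0, -8, 1, 0, 0, 0, 0, 0, -8, 1, 0, 0, 0, 0, 0, -8, 1])

```text
time: 4.8
tool_pos: [0.4266, 0.0321, 0.1725]
ee_rot: [-3.139, -0.0, 1.653]
wrist_force: [0.0, -0.2, -0.3]
width: 0.0002
finger_force: 0.0
```

```bash
python3 - <<'E'
from h import *
o=robot.get_obs(); print(o["tool_pos"],o["ee_rot"],o["wrist_force"],o["time"])
s=snap("wrist");save(s,"w3.png");W=world(s)
h=cv2.cvtColor(s["image"],cv2.COLOR_RGB2HSV); H,S,V=h[...,0],h[...,1],h[...,2]
m=(((H<8)|(H>172))&(S>120)&(V>60)&(s["depth"]>0)); w=W[m]; w=w[np.hypot(w[:,0]-.428,w[:,1]-.033)<.04]
print(np.percentile(w[:,2],[2,50,90,99]),len(w))
d=w[:,:2]-[.428,.033]; r=np.hypot(*d.T); a=np.degrees(np.arctan2(d[:,1],d[:,0]));f=(r>.028)
print(np.histogram(a[f],bins=np.arange(-180,181,15))[0],np.degrees(np.angle(np.exp(3j*np.radians(a[f])).sum()))/3, r.max())
for n in("green","blue"):
    m=((H>45)&(H<85) if n=="green" else (H>95)&(H<125))&(S>120)&(s["depth"]>0); w=W[m]; w=w[np.hypot(w[:,0]-.53,w[:,1]+.025)<.06]; print(n,np.median(w,0))
E
```

```text
[0.42663854 0.03209794 0.17248066] [-3.13898757e+00 -4.53017077e-04  1.65265158e+00] [ 0.01477976 -0.24171474 -0.3035957 ] 4.8
[0.08255365 0.09578432 0.09969288 0.10098356] 4241
[101  17   0   0   0   0   0   1  71  17   0   0   0   0   3  97 146  26
   0   0   0   0   1 109] -56.502299290421014 0.03552675584436948
green [ 0.50604043 -0.00852864  0.08219896]
blue [ 0.56000426 -0.03762447  0.08199064]
```

View pics/w3.png

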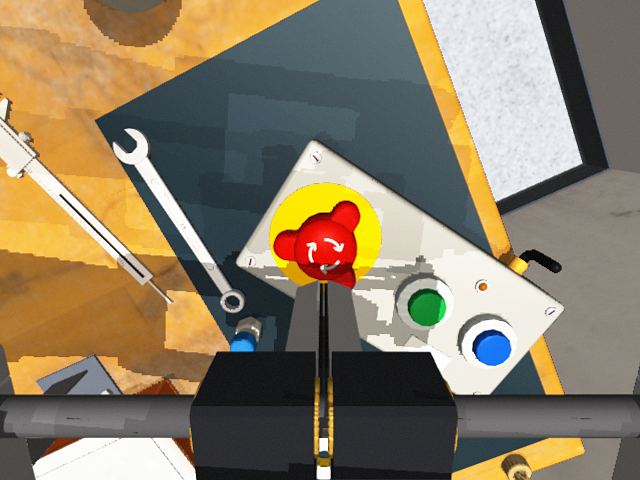

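Depth shows the head top at about 0.100 (it was 0.108) and the lobes at about 62.5°, -57.5° and -177.5°. So it is latched and free of the fingers; the mushroom is at (327,250) in the picture. Now I'll turn the tool so its side lies along the 62.5° lobe, on its counter-clockwise side.

>>> move_arm(deltas=[0, 0, -0.14, 1, 0, 0, 1, 0, 0, -0.28, 2, 0, 0, 1, 0, 0, -0.42, 3, 0, 0, 1, 0, 0, -0.56, 4, 0, 0, 1, 0, 0, -0.7, 4.3, 0, 0, 1, 0, 0, -0.84, 4.3, 0, 0, 1, 0, 0, -0.98, 4.3, 0, 0, 1, 0, 0, -1.01, 4.3, 0, 0, 1])

```text
time: 5.65
tool_pos: [0.423, 0.075, 0.1722]
ee_rot: [-3.14, -0.003, 2.666]
wrist_force: [-0.9, 0.3, -0.4]
width: 0.0005
finger_force: 0.0
```

>>> move_arm(deltas=[0, 0, 0, 0, 0, 4, 1, 0, 0, 0, 0, 0, 6, 1, 0, 0, 0, 0, 0, 6, 1, 0, 0, 0, 0, 0, 6, 1])

```text
time: 6.05
tool_pos: [0.4233, 0.0749, 0.1132]
ee_rot: [-3.141, -0.002, 2.663]
wrist_force: [-0.2, 0.2, 0.5]
width: 0.001
finger_force: 0.0
```

```bash
python3 - <<'E'
from h import *
o=robot.get_obs(); print(o["tool_pos"],o["ee_rot"],o["wrist_force"],o["time"])
s=snap("wrist");save(s,"w4.png")
E
```

```text
[0.42326239 0.07492178 0.1132373 ] [-3.14055609e+00 -2.05260183e-03  2.66274401e+00] [-0.17722454  0.20703208  0.52671529] 6.05
```

View pics/w4.png

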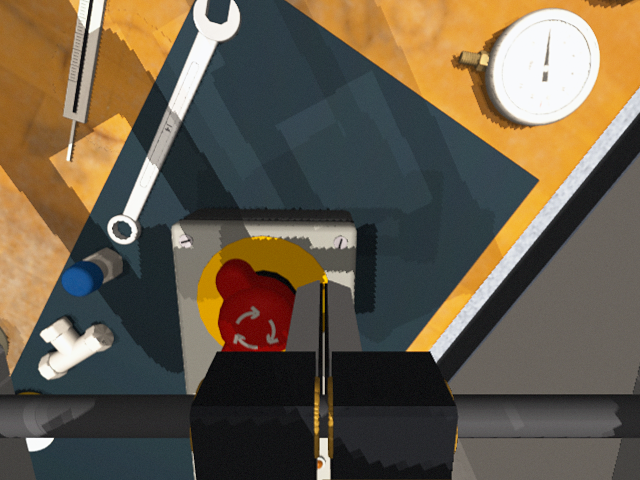

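The fingertip (323,280) stands beside the hub (260,315), on the counter-clockwise side of the lobe hidden behind the fingers. The upper-left lobe is at (233,280) and the gap looks free. Descending.

>>> move_arm(deltas=[0, 0, 0, 0, 0, 1.5, 1, 0, 0, 0, 0, 0, 2.7, 1, 0, 0, 0, 0, 0, 3.6, 1, 0, 0, 0, 0, 0, 3.6, 1, 0, 0, 0, 0, 0, 3.6, 1])

```text
time: 6.6
tool_pos: [0.424, 0.0749, 0.0782]
ee_rot: [3.141, 0.0, 2.663]
wrist_force: [0.1, 0.7, -0.1]
width: 0.0002
finger_force: 0.0
```

>>> move_arm(deltas=[0, 0, 0, -0.6, 0, 0, 1, 0, 0, 0.12, -1.03, 0.18, 0, 1, 0, 0, 0.24, -1.48, 0.32, 0, 1, 0, 0, 0.36, -1.95, 0.39, 0, 1, 0, 0, 0.48, -2.41, 0.41, 0, 1, 0, 0, 0.6, -2.88, 0.38, 0, 1, 0, 0, 0.72, -3.34, 0.29, 0, 1, 0, 0, 0.72, -3.34, 0.29, 0, 1])

```text
time: 7.4
tool_pos: [0.4556, 0.0626, 0.0786]
ee_rot: [3.14, -0.001, 1.943]
wrist_force: [0.8, 2.5, 1.0]
width: 0.0006
finger_force: 1.3
```

```bash
cat > chk.py <<'E'
from h import *
o=robot.get_obs(); print(o["tool_pos"],o["ee_rot"],o["wrist_force"],o["time"])
for n in("wrist","top"):
    s=snap(n);W=world(s); save(s,f"c_{n}_{o['time']:.2f}.png")
    h=cv2.cvtColor(s["image"],cv2.COLOR_RGB2HSV); H,S,V=h[...,0],h[...,1],h[...,2]
    m=(((H<8)|(H>172))&(S>120)&(V>60)&(s["depth"]>0)); w=W[m]; w=w[(np.hypot(w[:,0]-.428,w[:,1]-.033)<.042)&(w[:,2]<.13)]
    print(n,len(w),np.percentile(w[:,2],[2,50,90,99]).round(4))
    d=w[:,:2]-[.428,.033]; r=np.hypot(*d.T); a=np.degrees(np.arctan2(d[:,1],d[:,0]));f=(r>.027)
    print(np.histogram(a[f],bins=np.arange(-180,181,15))[0],np.degrees(np.angle(np.exp(3j*np.radians(a[f])).sum()))/3)
E
python3 chk.py
```

```text
[0.45560484 0.06263629 0.07859771] [ 3.14031834e+00 -1.39579559e-03  1.94272839e+00] [0.79893059 2.46306645 0.99681186] 7.4
wrist 5774 [0.0856 0.1005 0.1058 0.1071]
[  0   0   0   0   0   0   0   0   0   0   0   0   0   0   0   0   0   0
   0   0 412 409 100   0] 17.180423551959638
top 6 [0.1044 0.1077 0.1091 0.1097]
[0 0 0 0 0 0 0 0 0 0 0 0 0 0 0 0 0 0 0 0 0 0 0 0] 0.0
```

The head is up (top at 0.107) and turned about 0.75 rad. Let it turn back by retracing the arc, move clear of the lobe, then lift.

>>> move_arm(deltas=[0, 0, -0.14, 0.47, -0.28, 0, 1, 0, 0, -0.28, 0.9, -0.62, 0, 1, 0, 0, -0.42, 1.28, -1.02, 0, 1, 0, 0, -0.56, 1.59, -1.46, 0, 1, 0, 0, -0.7, 1.84, -1.95, 0, 1, 0, 0, -0.72, 2.49, -2.3, 0, 1, 0, 0, -0.72, 2.49, -2.3, 0, 1, 0, 0, -0.72, 2.49, -2.3, 0, 1])

```text
time: 8.3
tool_pos: [0.4247, 0.0768, 0.0782]
ee_rot: [-3.142, 0.001, 2.662]
wrist_force: [0.1, 0.0, 0.3]
width: 0.0005
finger_force: 0.0
```

>>> move_arm(deltas=[0, 0, 0, 0, 0, -2, 1, 0, 0, 0, 0, 0, -6, 1, 0, 0, 0, 0, 0, -10, 1, 0, 0, 0, 0, 0, -10, 1, 0, 0, 0, 0, 0, -10, 1])

```text
time: 8.8
tool_pos: [0.4254, 0.0768, 0.1791]
ee_rot: [3.14, 0.003, 2.662]
wrist_force: [-0.2, -0.3, -0.6]
width: -0.0002
finger_force: 0.0
```

```bash
python3 chk.py
```

```text
[0.4253919  0.07678911 0.1790935 ] [3.14033060e+00 2.66929359e-03 2.66186874e+00] [-0.18759564 -0.2807046  -0.60610135] 8.8
wrist 4232 [0.0871 0.1026 0.1068 0.1081]
[155  28   0   0   0   0  10  88  84   5   0   0   0   0   0   7 136  61
   0   0   0   0   6 193] -57.23468800189722Traceback (most recent call last):
  File "chk.py", line 7, in <module>
    print(n,len(w),np.percentile(w[:,2],[2,50,90,99]).round(4))
                   ~~~~~~~~~~~~~^^^^^^^^^^^^^^^^^^^^^
    return _quantile_unchecked(
        a, q, axis, out, overwrite_input, method, keepdims, weights)
    return _ureduce(a,
                    func=_quantile_ureduce_func,
    ...<5 lines>...
                    overwrite_input=overwrite_input,
                    method=method)
    r = func(a, **kwargs)
    result = _quantile(arr,
                       quantiles=q,
    ...<2 lines>...
                       out=out,
                       weights=wgt)
    slices_having_nans = np.isnan(arr[-1, ...])
                                  ~~~^^^^^^^^^
IndexError: index -1 is out of bounds for axis 0 with size 0
```

Mushroom up and turned back to rest. Now over the blue button.

>>> move_arm(deltas=[0, 0, 0, -17.3, -3.9, 0, 1, 0, 0, 0, -17.3, -3.9, 0, 1, 0, 0, 0, -17.3, -3.9, 0, 1, 0, 0, 0, -17.3, -3.9, 0, 1, 0, 0, 0, -17.3, -3.9, 0, 1, 0, 0, 0, -17.3, -3.9, 4, 1, 0, 0, 0, -17.3, -3.9, 6.5, 1, 0, 0, 0, -17.3, -3.9, 6.5, 1])

```text
time: 9.7
tool_pos: [0.5554, -0.036, 0.1068]
ee_rot: [-3.138, -0.012, 2.663]
wrist_force: [-0.5, 0.0, -0.3]
width: 0.0007
finger_force: 0.0
```

```bash
python3 - <<'E'
from h import *
o=robot.get_obs(); print(o["tool_pos"],o["ee_rot"],o["wrist_force"],o["time"])
s=snap("wrist");save(s,"w5.png")
E
```

```text
[ 0.55535888 -0.0360486   0.10681589] [-3.13803726 -0.01208484  2.66305578] [-0.46061953  0.02603679 -0.3253757 ] 9.7
```

View pics/w5.png

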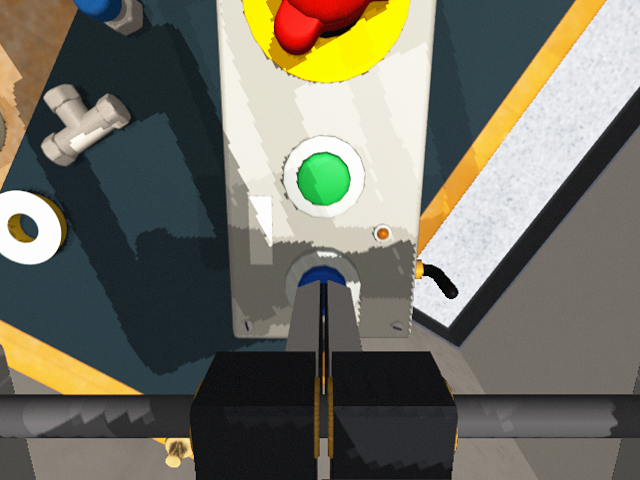

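The tip (323,283) is over the blue button and green (325,178) is well clear. Lower to just above it, letting the arm settle.

>>> move_arm(deltas=[0, 0, 0, 0, 0, 0.5, 1, 0, 0, 0, 0, 0, 1.0, 1, 0, 0, 0, 0, 0, 1.6, 1, 0, 0, 0, 0, 0, 1.6, 1])

```text
time: 10.15
tool_pos: [0.5597, -0.0372, 0.0966]
ee_rot: [-3.141, -0.001, 2.663]
wrist_force: [-0.4, -0.1, -0.6]
width: 0.0008
finger_force: 0.0
```

Settled and centred. Pressing.

>>> move_arm(deltas=[0, 0, 0, 0, 0, 0.5, 1, 0, 0, 0, 0, 0, 1.0, 1, 0, 0, 0, 0, 0, 1.3, 1, 0, 0, 0, 0, 0, 1.6, 1, 0, 0, 0, 0, 0, 1.8, 1, 0, 0, 0, 0, 0, 1.8, 1])

```text
time: 10.75
tool_pos: [0.5598, -0.0374, 0.0793]
ee_rot: [-3.142, -0.0, 2.663]
wrist_force: [-1.9, -1.2, 3.7]
width: 0.0003
finger_force: 1.7
```

>>> move_arm(deltas=[0, 0, 0, 0, 0, 0.15, 1, 0, 0, 0, 0, 0, 0.3, 1, 0, 0, 0, 0, 0, 0.3, 1, 0, 0, 0, 0, 0, 0.3, 1])

```text
time: 11.15
tool_pos: [0.5599, -0.0374, 0.0772]
ee_rot: [3.142, 0.0, 2.663]
wrist_force: [-3.8, -0.3, 8.4]
width: 0.0009
finger_force: 3.6
```

Force 8 N, above the 5 N spring, so it is on the stop. Retract and verify.

>>> move_arm(deltas=[0, 0, 0, 0, 0, -1, 1, 0, 0, 0, 0, 0, -5, 1, 0, 0, 0, 0, 0, -10, 1, 0, 0, 0, 0, 0, -14, 1, 0, 0, 0, 0, 0, -14, 1, 0, 0, 0, 0, 0, -14, 1, 0, 0, 0, 0, 0, -14, 1])

```text
time: 11.85
tool_pos: [0.5593, -0.0372, 0.214]
ee_rot: [-3.141, -0.003, 2.663]
wrist_force: [-0.4, -0.1, -0.7]
width: 0.0001
finger_force: 0.0
```

```bash
python3 - <<'E'
from h import *
o=robot.get_obs(); print(o["tool_pos"],o["wrist_force"],o["time"])
for n in("wrist","scene"):
    s=snap(n);W=world(s);h=cv2.cvtColor(s["image"],cv2.COLOR_RGB2HSV); H,S=h[...,0],h[...,1]
    for c,k,p in(("red",(H<8)|(H>172),(.428,.033)),("green",(H>45)&(H<85),(.507,-.009)),("blue",(H>95)&(H<125),(.561,-.038))):
        w=W[k&(S>120)&(s["depth"]>0)]; w=w[(np.hypot(w[:,0]-p[0],w[:,1]-p[1])<.04)&(w[:,2]<.12)]
        print(n,c,len(w),np.percentile(w[:,2],[50,98]).round(4) if len(w) else None)
E
```

```text
[ 0.55930184 -0.03722151  0.21398266] [-0.38991243 -0.07744253 -0.7101961 ] 11.85
wrist red 4032 [0.1034 0.1083]
wrist green 978 [0.0824 0.0839]
wrist blue 880 [0.0824 0.0839]
scene red 76 [0.0947 0.1021]
scene green 122 [0.0819 0.0849]
scene blue 138 [0.0817 0.085 ]
```

```bash
python3 -c "
from bench import robot
print(robot.close_job())"
```

```text
the job is handed in; nothing more can be done
None
```

The emergency-stop check is done and handed in after about 12 s: the mushroom latched and stayed down untouched, unlatched on a clockwise turn and sprang up, and the blue reset was then pressed to its stop and came out again, with green unpressed and nothing else on the bench touched; the hand-in returned no verdict.

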